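# Hang the water pot in the drying cabinet

### The job

Pick up the steel water pot by its handle and hang it by its bail on the hook inside the low drying cabinet: tuck the bail under the header rail, tilt it up over the hook's point and let it down into the hook, so that it hangs freely and upright when you let go. Work gently: the acrylic cabinet and its hook must never be pushed or knocked hard (15 N or more), and the other things are to stay where they are.

Things in the scene. Friction and masses are not known exactly. Their poses are not given: they have to be found in the camera images.
- cabinet: Low cabinet fixed to the table: plywood floor and sides, clear acrylic roof and back, open front to the robot. Origin: middle of the front opening's plane, at table height; x runs into the cabinet, y left, z up. Inside 200 mm wide, 212 mm deep. Heights above the table: floor 12 mm, roof underside 170, roof top 176 (178 with the track on it). All of it, hook too, is rigid.
- cab_front (a point): Middle of the lower edge of the header rail, in the front plane, 149 mm above the table; axes as the cabinet's. The rail, 8 mm thick (x 0 to 8 mm), hangs from the roof across the whole front.
- hook_track (a point): Point on the roof's underside, on the centre line, 96 mm behind the front plane; axes as the cabinet's. One J-shaped steel hook of 8 mm bar hangs from the roof on this line (y = 0), its middle anywhere from 30 mm nearer to 30 mm deeper than this point: clamped at another depth every time, not measured.
- hook_heights (a point): Same place, 142 mm above the table: the height of the bail bar's centre when it lies in the hook, if the hook is screwed fully up; the whole hook may hang 0 to 8 mm lower than given here, not measured. Stem 10 mm behind the hook's middle; upturned point 10 mm before it (nearer the opening), top at 157 mm, 13 mm under the roof. Seat between them 12 mm wide; hook's lowest part at 131 mm.
- pot_grip (a point): Centre of the grip of the loose steel water pot (0.12 to 0.23 kg): its wooden handle, 14 mm wide (y), 20 tall (z), level along x from 22 mm before this point to 136 mm after it. Pot axes: x from the handle's end towards the pot, z up. The pot's upright axis is 162 mm ahead (+x), rim 54 mm and bottom 88 mm lower, 54 mm across; a strap at x = 133 mm joins handle and rim.
- pot_bail (a point): Middle of the pot's bail: a fixed arch of 6 mm round bar across the pot (y-z plane) over its axis, bar centre 98 mm above the pot's bottom; its level top is 32 mm long, 60 mm free between bar and rim. It lies 162 mm ahead (+x) of and 10 mm above pot_grip; pot axes. Handle top and bail are level. Hung by the bail the pot balances with its handle within a few degrees of level.
- mug: White mug on the table, 76 mm across, 85 mm tall; leave alone. Origin under its centre.
- tape_a: Tape roll lying on the table, 64 mm across, 18 mm tall; leave alone. Origin under its centre.
- tape_b: Tape roll lying on the table, 56 mm across, 14 mm tall; leave alone. Origin under its centre.
- ink_a: Ink jar with black cap inside the cabinet near its left (+y) side wall, 32 mm across, 58 mm tall; leave alone. Origin under its centre.
- ink_b: Ink jar with black cap inside the cabinet near its right (-y) side wall, 32 mm across, 58 mm tall; leave alone. Origin under its centre.
- ink_c: Ink jar with black cap on the table, 40 mm across, 70 mm tall; leave alone. Origin under its centre.
- ink_d: Ink jar with black cap on the table, 40 mm across, 70 mm tall; leave alone. Origin under its centre.
Things that resemble listed ones, but are neither listed nor needed, are in the scene too. Of the things that look like the part that bears pot_grip, take the one that is farthest from the robot's base at the start.

How it is judged:
On the way, in this order (a step that is already met when the one before it is completed fails the run):
1. the pot is lifted off the table (height (world z) of pot_bail above 0.12 m), for 0.1 s.
2. the bail is inside the cabinet, past the header rail and under the roof (x of pot_bail in the frame of cabinet above 0.03 m and z of pot_bail in the frame of cabinet below 0.17 m and y of pot_bail in the frame of cabinet between -0.08 and 0.08 m), for 0.2 s.
At the end, for the whole second after the job is handed in: The bail lies in the hook's seat (bar centre 130 to 147 mm above the table, 55 to 137 mm behind the front plane, within 20 mm of the centre line), the pot hangs from the cabinet's hook, upright within 0.25 rad, released and at rest (under 0.03 m/s and 0.3 rad/s) (x of pot_bail in the frame of cabinet between 0.055 and 0.137 m and y of pot_bail in the frame of cabinet between -0.02 and 0.02 m and z of pot_bail in the frame of cabinet between 0.13 and 0.147 m and angle between pot_bail's own z axis and vertical below 0.25 rad and contact force between pot and cabinet above 0.5 N and linear speed of pot below 0.03 m/s and angular speed of pot below 0.3 rad/s); the robot touches nothing.
It fails at once if the cabinet or its hook is pushed with more than 15 N by the pot (contact force between pot and cabinet above 15 N).
It fails at once if the robot pushes the cabinet with more than 15 N (contact force between any of the arm, the fingers and cabinet above 15 N).
It fails at once if a bystander (mug, tape roll or ink jar) is moved by more than 30 mm (distance of any of mug, tape_a, tape_b, ink_a, ink_b, ink_c, ink_d from where it was at the start of the episode above 0.03 m).
It also fails if it takes over 72 s, if anything falls off the work surface, if the arm or the gripper's body presses on something with over 40 N, if the wrist force passes 120 N, or if a joint passes its speed limit or range.

### The arm

A 6-joint arm with a two-finger parallel gripper is mounted at the origin on the work surface. World frame = base frame: x ahead of the robot, y to its left, z up, the work surface at z = 0. Lengths are in m, angles in rad, forces in N, time in s.
With the tool pointing down it reaches from about 0.275 to 0.725 m from the base axis. Payload 5.6 kg.
Tool frame: the origin (TCP) lies at the very end of the fingers, on their centre line; the grasp point (between the pads) lies 19 mm behind it; z points along the fingers, y is the line along which they close (so a half turn about z gives the same grasp; the last joint's range is limited). The gripper opens to 85 mm and grips with 20 to 120 N. Pads are 22 mm wide; open, the fingers measure 114 mm over their backs; the gripper's body (76 mm by 85 mm) begins 54 mm behind the grasp point. The pads swing forward as they close: fully open they stand 13 mm farther back than shut.
Start: joints at [-0.83, 0.255, 0.108, 0, -1.424, -0.285], TCP at [0.242, -0.494, 0.231] pointing down, gripper open.
Joint ranges: [-2.95, 2.95], [-1.21, 1.97], [-1.09, 1.5], [-2.87, 1.71], [-2.94, -0.07], [-3.05, 3.05]. Speed limits (rad/s): [2.57, 2.57, 3.14, 3.14, 3.14, 3.14].

### API

Orientations are given as [roll, pitch, yaw] about the fixed x, y, z axes, in that order (R = Rz(yaw) Ry(pitch) Rx(roll)).
In Python, from workcell import monitor, read_camera, get_calibration, order gives the robot as it stands.
- The arm moves only by the shell command python3 -m jog 'ROWS'. ROWS is JSON, a list of rows, each an object of numbers: "rx", "ry", "rz": the turn, a rotation vector about the tool's x, y, z normalised to -1 to 1, where 1 is 180 degrees; "tx", "ty", "tz": the shift along the tool's x, y, z normalised to -1 to 1, where 1 is 300 mm; "grip": the gripper's target within -1 to 1 (shut at 1, half-way at 0, fully open at -1). In form: [{"rx": .., "ry": .., "rz": .., "tx": .., "ty": .., "tz": .., "grip": ..}, ...]. A call has 1 to 10 rows; each row is the pose to reach, as a shift and turn from the pose commanded when the call began, along the tool's axes at that moment, turning the shorter way round; what a row does not reach only later rows make up. A row lasts 1/12 s, in which the tool goes at most 41.7 mm and 7.16 degrees, less where a joint would pass 70% of its speed; a pose out of reach is approached as far as the arm can. A call with a number of a shift or a turn outside -1 to 1 is refused whole. A call with a gripper value outside its range is refused whole. The fingers move at their own pace and stop on an object; the grip force is fixed at half the most. Time passes only in rows, so rows that repeat a pose let the fingers close. It gives the time, the measured TCP pose, the force, the opening and the grip force at its end, in the units of the state.
- monitor.sense(): the state, without advancing time (a new reading comes with each control period).
- read_camera(name): name is "side" or "top" or "wrist"; returns the picture (480x640x3 uint8, red, green, blue); there is no depth.
- get_calibration(name): a dict with "camera_matrix" (3x3 intrinsics, pixels), "camera_from_world" (4x4, takes a point from world to camera coordinates). Camera axes: x right, y up, looking along -z (the intrinsics and any distortion apply to the point x, -y, -z); pixel columns grow to the right and rows downward; lengths in m; the calibration is good to about 2 mm. A picture is of the moment at which its call begins: read the wrist's pose just before it. get_calibration takes no time and is no camera call; for the wrist camera it gives the pose at the moment of the call.
- order.close_job(): hands the job in; it is judged then, once.
The state is a dict: "t": time; "joint_positions": joint angles; "dq": joint speeds; "effort": joint torques, N m; "tcp_pos": TCP position; "eef_rot": TCP orientation; "force": force on the tool from outside, world axes, zero at the start; "moment": the same for the moment, N m; "gripper_width": opening from 0.0 (shut) to 1.0 (fully open); "grip_force": force on a finger pad.
Only numpy, scipy, OpenCV 4.12 (cv2) and the standard library are available. Lean on these libraries where they do the work, as an engineer would, in place of code of your own. Each camera call takes 0.05 s, during which the arm holds its last target. There are 200 camera calls.

## Working session

There is one attempt and no reset: what is moved stays moved. The work goes in short steps, Python scripts to look and compute and a shell command to move; the robot and the scene stay as the last step left them, time stands still between calls to the robot, and variables do not carry over. Pictures are saved under pics/ and viewed, at most 10 in all, crops included, and the job is handed in when it is done.

```bash
mkdir -p pics; cat > h.py <<'E'
import numpy as np, cv2, json
from workcell import monitor, read_camera, get_calibration, order
def snap(n,f):
    c=get_calibration(n); im=read_camera(n); cv2.imwrite(f,im[:,:,::-1]); return im,c
def ray(c,u,v):
    K=np.array(c["camera_matrix"]);T=np.array(c["camera_from_world"])
    d=np.linalg.inv(K)@[u,v,1]; d=np.array([d[0],-d[1],-d[2]])
    R=T[:3,:3]; return -R.T@T[:3,3], R.T@d
def onz(c,u,v,z):
    o,d=ray(c,u,v); return o+d*(z-o[2])/d[2]
def proj(c,p):
    K=np.array(c["camera_matrix"]);T=np.array(c["camera_from_world"])
    q=T[:3,:3]@np.array(p)+T[:3,3]; q=K@[q[0],-q[1],-q[2]]; return q[:2]/q[2]
def tri(rs):
    A=0;b=0
    for o,d in rs:
        d=d/np.linalg.norm(d);M=np.eye(3)-np.outer(d,d);A=A+M;b=b+M@o
    return np.linalg.solve(A,b)
E
python3 - <<'E'
from h import *
for n in("top","side"):
    im,c=snap(n,f"pics/{n}0.png"); print(n,{k:(np.round(v,3).tolist() if k!='x' else 0) for k,v in c.items()}, ray(c,320,240))
print(monitor.sense())
E
```

```text
top {'camera_matrix': [[554.981, 0.0, 311.091], [0.0, 554.981, 238.675], [0.0, 0.0, 1.0]], 'camera_from_world': [[-0.0, -1.0, 0.022, -0.027], [0.985, 0.003, 0.171, -0.564], [-0.171, 0.022, 0.985, -1.273], [0.0, 0.0, 0.0, 1.0]]} (array([0.33774676, 0.00278906, 1.35079636]), array([ 0.16861202, -0.03756028, -0.98510032]))
side {'camera_matrix': [[624.528, 0.0, 314.742], [0.0, 624.528, 238.025], [0.0, 0.0, 1.0]], 'camera_from_world': [[-0.995, -0.103, -0.012, 0.549], [0.05, -0.582, 0.811, -0.123], [-0.091, 0.806, 0.584, -1.452], [0.0, 0.0, 0.0, 1.0]]} (array([0.4203042 , 1.15585299, 0.9555189 ]), array([ 0.08244616, -0.80541808, -0.58701382]))
{'t': 0.1, 'joint_positions': array([-8.30403061e-01,  2.55664860e-01,  1.07117716e-01, -3.98152054e-04,
       -1.42393007e+00, -2.84618452e-01]), 'dq': array([-1.19242337e-03, -2.95679489e-03,  3.47280213e-03,  3.04614116e-03,
       -4.72101410e-04, -2.61150741e-05]), 'effort': array([-3.08970353e-03, -3.87604272e+01,  2.38470519e+01,  5.37802890e+00,
       -3.88202869e-03,  4.77703765e-06]), 'tcp_pos': array([ 0.24193129, -0.49342214,  0.23049561]), 'eef_rot': array([ 3.13986881e+00, -9.40572927e-05, -2.68587636e+00]), 'force': array([-0.38937149, -0.49758128, -0.19149415]), 'moment': array([-0.01338914,  0.0277039 , -0.02371952]), 'grip_force': 0.0, 'gripper_width': 0.994934779675321}
```

View pics/top0.png

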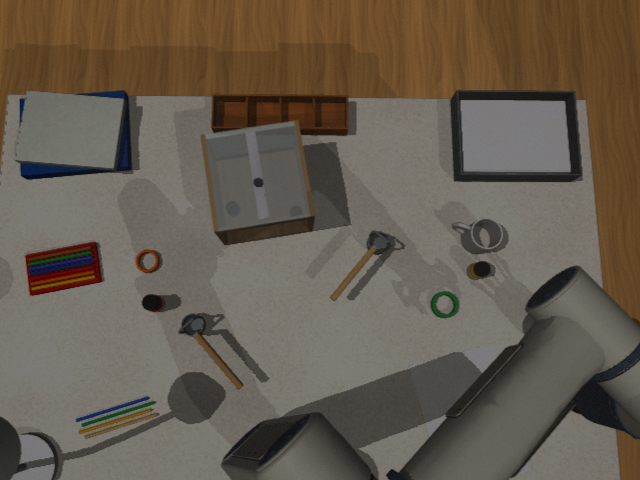

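View pics/side0.png

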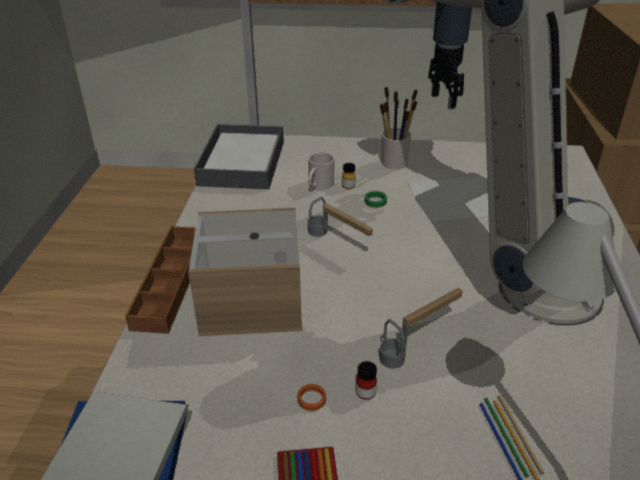

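Two pots with a wooden handle appear in the top view. One has its pot at (380,242) and handle end at (334,298); the other has its pot at (195,325) and handle end at (240,386). The first is further up the image (larger x), so it looks farther from the base. I'll work out both positions and check them in an enlarged crop that also covers the cabinet.

```bash
python3 - <<'E'
from h import *
c=get_calibration("top")
for n,e,b in(("A",(334,298),(380,242)),("B",(240,386),(195,325))):
    p=onz(c,*e,.088); print(n,"handle end",p.round(3),np.hypot(*p[:2]).round(3),"pot",onz(c,*b,.05).round(3))
im=cv2.imread("pics/top0.png")[90:310,195:415]; im=cv2.resize(im,(600,600),interpolation=cv2.INTER_CUBIC)
im=cv2.convertScaleAbs(im,alpha=1.4); cv2.imwrite("pics/crop1.png",im)
E
```

```text
A handle end [ 0.42  -0.077  0.088] 0.427 pot [ 0.556 -0.19   0.05 ]
B handle end [0.227 0.132 0.088] 0.263 pot [0.36  0.242 0.05 ]
```

View pics/crop1.png

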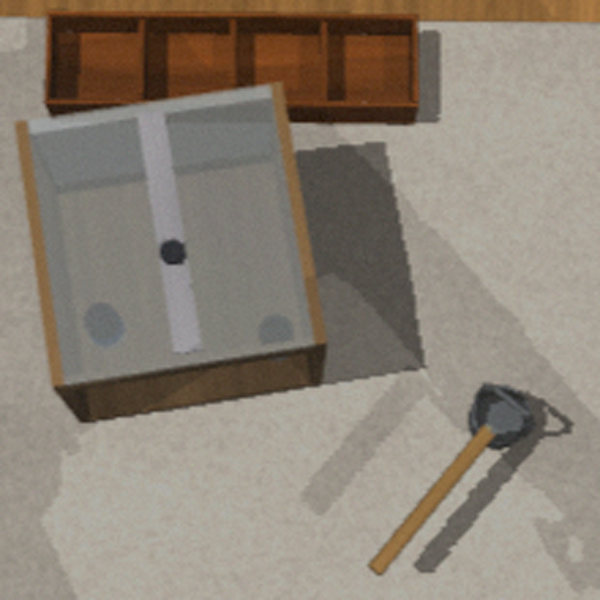

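The crop shows pot A with its pot at (500,412), handle end at (378,568) and bail leaning towards (570,425) in the image. The cabinet has a black clamp knob on its track at (173,252). Pot A is the one meant: its handle end is 0.43 m from the base, against 0.26 m for B. Next I'll measure it precisely.

```bash
python3 - <<'E'
from h import *
def handle(n,roi,z):
    im=cv2.imread(f"pics/{n}0.png"); c=get_calibration(n)
    hsv=cv2.cvtColor(im,cv2.COLOR_BGR2HSV); m=cv2.inRange(hsv,(8,95,70),(25,255,255))
    x0,y0,x1,y1=roi; k=np.zeros_like(m); k[y0:y1,x0:x1]=m[y0:y1,x0:x1]
    cs,_=cv2.findContours(k,cv2.RETR_EXTERNAL,cv2.CHAIN_APPROX_NONE); ct=max(cs,key=cv2.contourArea)
    r=cv2.minAreaRect(ct); b=cv2.boxPoints(r)
    e=sorted(range(4),key=lambda i:np.linalg.norm(b[i]-b[(i+1)%4]))[:2]
    mids=[(b[i]+b[(i+1)%4])/2 for i in e]
    print(n,cv2.contourArea(ct),np.round(r[1],1),[(q.round(1),onz(c,*q,z).round(4)) for q in mids])
handle("top",(325,240,385,305),.098); handle("side",(322,200,375,238),.093)
c=get_calibration("top"); s=600/220
print("corners z.176")
P=[onz(c,195+a/s,90+b/s,.176) for a,b in((57,385),(325,345),(17,123),(278,85))]
for p in P: print(p.round(4))
print("knob .18",onz(c,195+173/s,90+252/s,.184).round(4))
fl,fr,bl,br=P
print(np.linalg.norm(fl-fr),np.linalg.norm(bl-br),np.linalg.norm(fl-bl),np.linalg.norm(fr-br))
print("track",onz(c,195+187/s,90+351/s,.178),onz(c,195+151/s,90+114/s,.178))
x=((bl-fl)+(br-fr));print("yaw x",np.arctan2(x[1],x[0]),"from y",np.arctan2(*( (fr-fl)[[1,0]]*[1,1]))+np.pi/2)
# pot rim ray / bail
E

```

```text
top 305.5 [ 5.5 66.2] [(array([373.8, 247.5], dtype=float32), array([ 0.5352, -0.1683,  0.098 ])), (array([331.9, 298.7], dtype=float32), array([ 0.4182, -0.0713,  0.098 ]))]
side 293.0 [53.3  6.8] [(array([324.1, 206.8], dtype=float32), array([ 0.5449, -0.1716,  0.093 ])), (array([371.1, 232. ], dtype=float32), array([ 0.423 , -0.0704,  0.093 ]))]
corners z.176
[0.5573 0.1815 0.176 ]
[ 0.5904 -0.0295  0.176 ]
[0.7732 0.22   0.176 ]
[0.8075 0.0087 0.176 ]
knob .18 [0.6637 0.0915 0.184 ]
0.21356284629398253 0.21413194381437167 0.21934416010981417 0.22040317141845936
track [0.58462373 0.07960115 0.178     ] [0.7809779  0.11160013 0.178     ]
yaw x 0.17543187089180004 from y 0.15562619786721887
```

```bash
python3 - <<'E'
from h import *
from scipy.spatial.transform import Rotation as R
s=monitor.sense(); c=get_calibration("wrist"); T=np.array(c["camera_from_world"])
Rt=R.from_euler("xyz",s["eef_rot"]).as_matrix(); o=-T[:3,:3].T@T[:3,3]
print("cam in tool",(Rt.T@(o-s["tcp_pos"])).round(4),"axes(right,up,fwd)",(Rt.T@np.array([T[0,:3],T[1,:3],-T[2,:3]]).T).T.round(3).tolist(),np.array(c["camera_matrix"]).round(1).tolist(),c.keys())
E
```

```text
cam in tool [ 0.0744  0.0005 -0.1421] axes(right,up,fwd) [[-0.001, 1.0, -0.0], [0.957, 0.001, 0.291], [-0.291, -0.0, 0.957]] [[335.0, 0.0, 318.9], [0.0, 335.0, 235.3], [0.0, 0.0, 1.0]] dict_keys(['camera_matrix', 'camera_from_world'])
```

```bash
cat >> h.py <<'E'
from scipy.spatial.transform import Rotation as Rot
CY=0.165; CF=np.array([0.5739,0.076,0.0])   # cabinet yaw, front middle
Rc=lambda: Rot.from_euler("z",CY).as_matrix()
def cab2w(p): return CF+Rc()@np.array(p)
def w2cab(p): return Rc().T@(np.array(p)-CF)
def Rtool(handleyaw,tilt=0): # tool x opposite to the handle's +x; tilt = nose up
    return (Rot.from_euler("z",handleyaw)*Rot.from_euler("y",-tilt)*Rot.from_euler("z",np.pi)*Rot.from_euler("x",np.pi)).as_matrix()
def go(p,R):
    s=monitor.sense(); R0=Rot.from_euler("xyz",s["eef_rot"]).as_matrix()
    t=R0.T@(np.array(p)-s["tcp_pos"])/0.3; r=Rot.from_matrix(R0.T@R).as_rotvec()/np.pi
    n=max(np.linalg.norm(t)*.3/.0417,np.linalg.norm(r)*180/7.16)
    print("t",t.round(4),"r",r.round(4),"rows>=%.1f"%n,"now",s["tcp_pos"].round(4),"t=",round(s["t"],2),"q",s["joint_positions"].round(2))
E
python3 - <<'E'
from h import *
R=Rtool(CY,.52); print(R.round(2)); go(cab2w((.035,0,.234)),R); go((.42,-.2,.25),Rtool(CY,0))
E
```

```text
[[-0.86 -0.16  0.49]
 [-0.14  0.99  0.08]
 [-0.5   0.   -0.87]]
t [-1.9408  1.1839 -0.0098] r [ 0.0246 -0.1645  0.0903] rows>=16.4 now [ 0.2419 -0.4934  0.2305] t= 0.1 q [-0.83  0.26  0.11 -0.   -1.42 -0.28]
t [-0.9634  0.6171 -0.064 ] r [ 0.0005 -0.0001  0.0925] rows>=8.2 now [ 0.2419 -0.4934  0.2305] t= 0.1 q [-0.83  0.26  0.11 -0.   -1.42 -0.28]
```

```bash
python3 -m jog '[{"tx":-0.963,"ty":0.617,"tz":-0.064,"rz":0.0925,"grip":-1},{"tx":-0.963,"ty":0.617,"tz":-0.064,"rz":0.0925,"grip":-1},{"tx":-0.963,"ty":0.617,"tz":-0.064,"rz":0.0925,"grip":-1},{"tx":-0.963,"ty":0.617,"tz":-0.064,"rz":0.0925,"grip":-1},{"tx":-0.963,"ty":0.617,"tz":-0.064,"rz":0.0925,"grip":-1},{"tx":-0.963,"ty":0.617,"tz":-0.064,"rz":0.0925,"grip":-1},{"tx":-0.963,"ty":0.617,"tz":-0.064,"rz":0.0925,"grip":-1},{"tx":-0.963,"ty":0.617,"tz":-0.064,"rz":0.0925,"grip":-1},{"tx":-0.963,"ty":0.617,"tz":-0.064,"rz":0.0925,"grip":-1},{"tx":-0.963,"ty":0.617,"tz":-0.064,"rz":0.0925,"grip":-1}]'; python3 - <<'E'
from h import *
go(cab2w((.035,0,.234)),Rtool(CY,.52))
E
```

```text
t [-1.9408  1.1839 -0.0098] r [ 0.0246 -0.1645  0.0903] rows>=16.4 now [ 0.2419 -0.4934  0.2305] t= 0.1 q [-0.83  0.26  0.11 -0.   -1.42 -0.28]invalid input
```

```bash
python3 -m jog '[{"rx":0,"ry":0,"rz":0.0925,"tx":-0.963,"ty":0.617,"tz":-0.064,"grip":-1},{"rx":0,"ry":0,"rz":0.0925,"tx":-0.963,"ty":0.617,"tz":-0.064,"grip":-1},{"rx":0,"ry":0,"rz":0.0925,"tx":-0.963,"ty":0.617,"tz":-0.064,"grip":-1},{"rx":0,"ry":0,"rz":0.0925,"tx":-0.963,"ty":0.617,"tz":-0.064,"grip":-1},{"rx":0,"ry":0,"rz":0.0925,"tx":-0.963,"ty":0.617,"tz":-0.064,"grip":-1},{"rx":0,"ry":0,"rz":0.0925,"tx":-0.963,"ty":0.617,"tz":-0.064,"grip":-1},{"rx":0,"ry":0,"rz":0.0925,"tx":-0.963,"ty":0.617,"tz":-0.064,"grip":-1},{"rx":0,"ry":0,"rz":0.0925,"tx":-0.963,"ty":0.617,"tz":-0.064,"grip":-1},{"rx":0,"ry":0,"rz":0.0925,"tx":-0.963,"ty":0.617,"tz":-0.064,"grip":-1},{"rx":0,"ry":0,"rz":0.0925,"tx":-0.963,"ty":0.617,"tz":-0.064,"grip":-1}]'; python3 - <<'E'
from h import *
go(cab2w((.035,0,.234)),Rtool(CY,.52))
E
```

```text
t: 0.93
tcp_pos: [0.4216, -0.1974, 0.2502]
eef_rot: [3.141, 0.0, -2.972]
force: [0.4, -0.4, -0.7]
gripper_width: 0.998
grip_force: 0.0
t [-0.7707  0.8119  0.055 ] r [ 0.0007 -0.1654  0.0014] rows>=8.1 now [ 0.4216 -0.1974  0.2502] t= 0.93 q [-0.1   0.08 -0.06 -0.   -1.43 -1.3 ]
```

```bash
python3 -m jog '[{"rx":0,"ry":-0.165,"rz":0,"tx":-0.771,"ty":0.812,"tz":0.055,"grip":-1},{"rx":0,"ry":-0.165,"rz":0,"tx":-0.771,"ty":0.812,"tz":0.055,"grip":-1},{"rx":0,"ry":-0.165,"rz":0,"tx":-0.771,"ty":0.812,"tz":0.055,"grip":-1},{"rx":0,"ry":-0.165,"rz":0,"tx":-0.771,"ty":0.812,"tz":0.055,"grip":-1},{"rx":0,"ry":-0.165,"rz":0,"tx":-0.771,"ty":0.812,"tz":0.055,"grip":-1},{"rx":0,"ry":-0.165,"rz":0,"tx":-0.771,"ty":0.812,"tz":0.055,"grip":-1},{"rx":0,"ry":-0.165,"rz":0,"tx":-0.771,"ty":0.812,"tz":0.055,"grip":-1},{"rx":0,"ry":-0.165,"rz":0,"tx":-0.771,"ty":0.812,"tz":0.055,"grip":-1},{"rx":0,"ry":-0.165,"rz":0,"tx":-0.771,"ty":0.812,"tz":0.055,"grip":-1},{"rx":0,"ry":-0.165,"rz":0,"tx":-0.771,"ty":0.812,"tz":0.055,"grip":-1}]'; python3 - <<'E'
from h import *
import pickle
im,c=snap("wrist","pics/w1.png"); pickle.dump(c,open("w1.pkl","wb"))
print("front bottom/top corners L,R expected px",[proj(c,cab2w(p)).round(0) for p in((0,.1,.149),(0,-.1,.149),(0,0,.176),(.096,0,.17),(.096,0,.142))])
go(cab2w((.124,0,.258)),Rtool(CY,0))
E
```

```text
t: 1.77
tcp_pos: [0.6085, 0.0793, 0.2323]
eef_rot: [-3.14, 0.516, -2.974]
force: [-0.5, -0.2, -0.9]
gripper_width: 0.996
grip_force: 0.0
front bottom/top corners L,R expected px [array([499., 140.]), array([147., 140.]), array([323., 168.]), array([322., 273.]), array([322., 244.])]
t [-0.303   0.0115  0.0747] r [-0.0002  0.1642  0.0004] rows>=4.1 now [0.6079 0.078  0.2327] t= 1.82 q [ 0.47  0.05 -0.35  0.23 -0.7  -2.01]
```

View pics/w1.png

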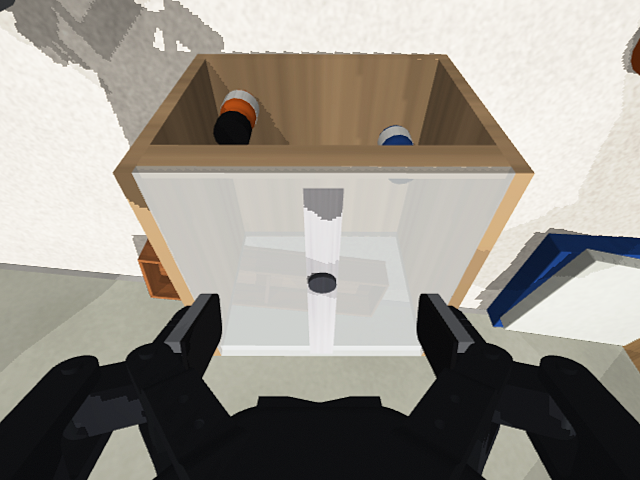

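The roof track is opaque: the knob is at (322,282), and the track hides the hook beneath it. The two jars are visible in the opening at (235,115) and (393,140). An oblique sideways view through the clear roof should show the hook, so I'll move there.

```bash
python3 - <<'E'
from h import *
import pickle
c=pickle.load(open("w1.pkl","rb")); print("knob at z .184:",w2cab(onz(c,322,282,.184)).round(4), "rail lower front corners px 115,175? z.176 L/R:",w2cab(onz(c,533,174,.176)).round(4),w2cab(onz(c,133,171,.176)).round(4),"back",w2cab(onz(c,425,355,.176)).round(4),w2cab(onz(c,221,355,.176)).round(4))
R=Rc()@Rot.from_euler("x",.61).as_matrix()@Rc().T@Rtool(CY,0)
go(cab2w((.064,-.149,.240)),R)
E
```

```text
knob at z .184: [8.83e-02 1.00e-04 1.84e-01] rail lower front corners px 115,175? z.176 L/R: [0.0036 0.1091 0.176 ] [ 0.0022 -0.0983  0.176 ] back [0.2223 0.1036 0.176 ] [ 0.2233 -0.0992  0.176 ]
t [-0.0988 -0.4849  0.0283] r [-0.1899  0.1589  0.0505] rows>=6.4 now [0.6079 0.078  0.2327] t= 1.82 q [ 0.47  0.05 -0.35  0.23 -0.7  -2.01]
```

```bash
python3 -m jog '[{"rx":-0.19,"ry":0.159,"rz":0.05,"tx":-0.1,"ty":-0.485,"tz":0.028,"grip":-1},{"rx":-0.19,"ry":0.159,"rz":0.05,"tx":-0.1,"ty":-0.485,"tz":0.028,"grip":-1},{"rx":-0.19,"ry":0.159,"rz":0.05,"tx":-0.1,"ty":-0.485,"tz":0.028,"grip":-1},{"rx":-0.19,"ry":0.159,"rz":0.05,"tx":-0.1,"ty":-0.485,"tz":0.028,"grip":-1},{"rx":-0.19,"ry":0.159,"rz":0.05,"tx":-0.1,"ty":-0.485,"tz":0.028,"grip":-1},{"rx":-0.19,"ry":0.159,"rz":0.05,"tx":-0.1,"ty":-0.485,"tz":0.028,"grip":-1},{"rx":-0.19,"ry":0.159,"rz":0.05,"tx":-0.1,"ty":-0.485,"tz":0.028,"grip":-1},{"rx":-0.19,"ry":0.159,"rz":0.05,"tx":-0.1,"ty":-0.485,"tz":0.028,"grip":-1},{"rx":-0.19,"ry":0.159,"rz":0.05,"tx":-0.1,"ty":-0.485,"tz":0.028,"grip":-1}]'; python3 - <<'E'
from h import *
import pickle
im,c=snap("wrist","pics/w2.png"); pickle.dump(c,open("w2.pkl","wb"))
P=[proj(c,cab2w(p)).round(0) for p in((.06,0,.17),(.12,0,.17),(.06,0,.131),(.12,0,.131))]; print(P)
a=np.array(P); x0,y0=(a.min(0)-40).astype(int); x1,y1=(a.max(0)+40).astype(int)
x0=max(x0,0);y0=max(y0,0)
cr=im[y0:y1,x0:x1,::-1]; s=600/max(cr.shape[:2]); print(x0,y0,s,cr.shape)
cv2.imwrite("pics/w2c.png",cv2.resize(cr,None,fx=s,fy=s,interpolation=cv2.INTER_CUBIC))
E
```

```text
t: 2.57
tcp_pos: [0.6618, -0.0646, 0.2358]
eef_rot: [2.524, -0.007, -2.98]
force: [0.5, 0.7, -2.5]
gripper_width: 0.999
grip_force: 0.0
[array([418., 218.]), array([413., 281.]), array([385., 210.]), array([382., 268.])]
342 170 3.9735099337748343 (151, 116, 3)
```

View pics/w2c.png

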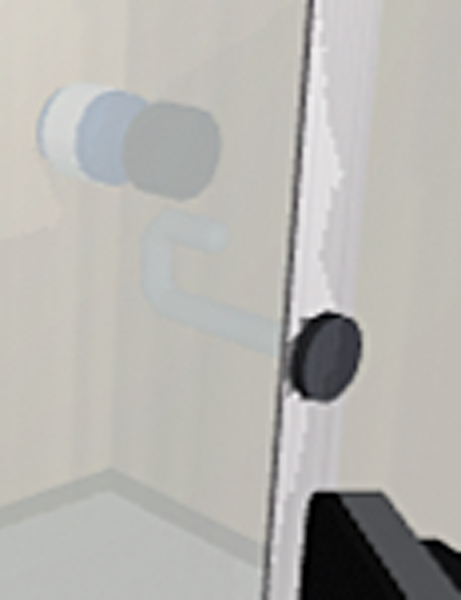

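The hook shows through the roof. Its stem runs from the knob at (325,355) down to the bend at (170,300), the bottom bar is at x≈158, and the upturned point ends at (228,238), all in crop pixels. I'll intersect those rays with the cabinet's centre plane.

```bash
python3 - <<'E'
from h import *
import pickle
c=pickle.load(open("w2.pkl","rb"));s=3.9735
for y in(0,.002):
  n=Rc()[:,1]; P0=CF+n*y
  for k,(a,b) in dict(tip=(228,238),point=(200,229),stem=(200,309),stem2=(260,333),bottomouter=(143,262),bottommid=(158,260),pointfront=(205,213),stemback=(235,342)).items():
    o,d=ray(c,342+(a+.0)/s,170+b/s); print(y,k,w2cab(o+d*(n@(P0-o))/(n@d)).round(4))
  o,d=ray(c,342+278/s,170+470/s)
print("knob top .188",w2cab(onz(c,342+330/s,170+358/s,.186)).round(4))
for a,b in((315,0),(265,600)): print("track edge .178",w2cab(onz(c,342+a/s,170+b/s,.178)).round(4))
R=Rtool(-.692,0); d=np.array([np.cos(-.692),np.sin(-.692)])
g=np.array([.4205,-.071])+.022*d; print(g); go((*g,.20),R)
E
```

```text
0 tip [ 0.0753 -0.      0.15  ]
0 point [ 0.075  -0.      0.1412]
0 stem [ 0.0949 -0.      0.1427]
0 stem2 [ 0.0957 -0.      0.1613]
0 bottomouter [ 0.0877 -0.      0.1229]
0 bottommid [ 0.0859 -0.      0.128 ]
0 pointfront [ 0.0708 -0.      0.1425]
0 stemback [0.1    0.     0.1541]
0.002 tip [0.076  0.002  0.1483]
0.002 point [0.0757 0.002  0.1394]
0.002 stem [0.0958 0.002  0.1409]
0.002 stem2 [0.0966 0.002  0.1597]
0.002 bottomouter [0.0885 0.002  0.121 ]
0.002 bottommid [0.0868 0.002  0.1261]
0.002 pointfront [0.0715 0.002  0.1407]
0.002 stemback [0.101  0.002  0.1525]
knob top .188 [ 0.0928 -0.0068  0.186 ]
track edge .178 [ 0.0173 -0.011   0.178 ]
track edge .178 [ 0.1535 -0.012   0.178 ]
[ 0.43743937 -0.08503772]
t [ 0.7502 -0.0326  0.1329] r [ 0.1829 -0.0839  0.2627] rows>=8.3 now [ 0.662  -0.0636  0.2377] t= 2.62 q [-0.2   0.68  0.84 -0.61 -1.91 -1.37]
```

The hook's middle is at cabinet x≈0.085 in my frame, with the tip at z≈0.149 and the lowest part at ≈0.123. That fits a hook screwed about 8 mm down, so the seat's bail-centre height should be about 0.134. Now I'll hover over the handle.

```bash
python3 -m jog '[{"rx":0.183,"ry":-0.084,"rz":0.263,"tx":0.75,"ty":-0.033,"tz":0.133,"grip":-1},{"rx":0.183,"ry":-0.084,"rz":0.263,"tx":0.75,"ty":-0.033,"tz":0.133,"grip":-1},{"rx":0.183,"ry":-0.084,"rz":0.263,"tx":0.75,"ty":-0.033,"tz":0.133,"grip":-1},{"rx":0.183,"ry":-0.084,"rz":0.263,"tx":0.75,"ty":-0.033,"tz":0.133,"grip":-1},{"rx":0.183,"ry":-0.084,"rz":0.263,"tx":0.75,"ty":-0.033,"tz":0.133,"grip":-1},{"rx":0.183,"ry":-0.084,"rz":0.263,"tx":0.75,"ty":-0.033,"tz":0.133,"grip":-1},{"rx":0.183,"ry":-0.084,"rz":0.263,"tx":0.75,"ty":-0.033,"tz":0.133,"grip":-1},{"rx":0.183,"ry":-0.084,"rz":0.263,"tx":0.75,"ty":-0.033,"tz":0.133,"grip":-1},{"rx":0.183,"ry":-0.084,"rz":0.263,"tx":0.75,"ty":-0.033,"tz":0.133,"grip":-1},{"rx":0.183,"ry":-0.084,"rz":0.263,"tx":0.75,"ty":-0.033,"tz":0.133,"grip":-1}]'; python3 - <<'E'
from h import *
import pickle
im,c=snap("wrist","pics/w3.png"); pickle.dump(c,open("w3.pkl","wb"))
hsv=cv2.cvtColor(im,cv2.COLOR_RGB2HSV); m=cv2.inRange(hsv,(8,90,60),(28,255,255))
m=cv2.morphologyEx(m,cv2.MORPH_OPEN,np.ones((5,5)))
cs,_=cv2.findContours(m,cv2.RETR_EXTERNAL,cv2.CHAIN_APPROX_NONE); 
for ct in sorted(cs,key=cv2.contourArea)[-3:]:
    r=cv2.minAreaRect(ct); b=cv2.boxPoints(r); e=sorted(range(4),key=lambda i:np.linalg.norm(b[i]-b[(i+1)%4]))[:2]
    q=[(b[i]+b[(i+1)%4])/2 for i in e]; w=[onz(c,*k,.098) for k in q]
    print(cv2.contourArea(ct),np.round(r[1]),q,[k.round(4) for k in w],np.linalg.norm(w[0]-w[1]))
go((.437+.011,-.085-.009,.20),Rtool(-.692,0))
E
```

```text
t: 3.45
tcp_pos: [0.4365, -0.0824, 0.2041]
eef_rot: [3.139, 0.011, 2.455]
force: [0.5, -0.2, 0.5]
gripper_width: 0.999
grip_force: 0.0
1084.0 [15. 89.] [array([641.6398 , 306.54996], dtype=float32), array([570.06274, 359.7739 ], dtype=float32)] [array([0.6567, 0.0846, 0.098 ]), array([0.667 , 0.0144, 0.098 ])] 0.07101230338937191
2520.5 [169.  16.] [array([314.99997, 206.00002], dtype=float32), array([314.99997, 375.     ], dtype=float32)] [array([ 0.4184, -0.071 ,  0.098 ]), array([ 0.5369, -0.169 ,  0.098 ])] 0.15382764066858046
23304.5 [129. 252.] [array([666.968  , 163.17596], dtype=float32), array([482.08096, 334.5347 ], dtype=float32)] [array([0.5563, 0.1469, 0.098 ]), array([ 0.5956, -0.032 ,  0.098 ])] 0.18320785343483864
t [-0.0534 -0.0061  0.0131] r [0.0013 0.0028 0.0025] rows>=0.4 now [ 0.4367 -0.0824  0.2038] t= 3.5 q [ 0.17  0.05 -0.21  0.   -1.3  -2.43]
```

View pics/w3.png

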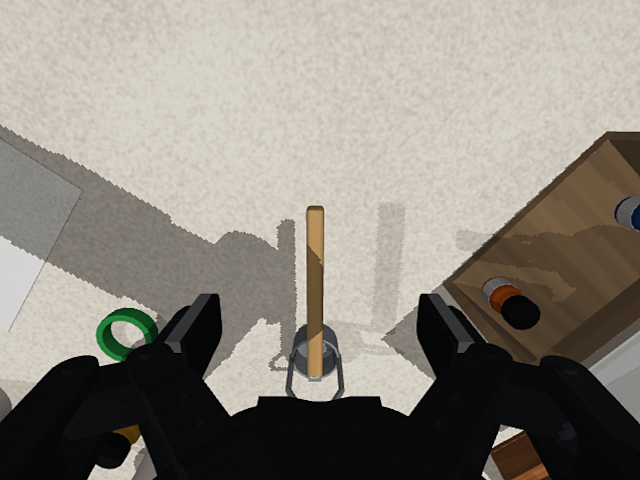

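The handle is centred between the fingers: its end is at (315,206) and its joint with the pot is near (315,378). The wrist measurement agrees with the top view to about 2 mm. I'll descend 15 mm ahead of pot_grip.

```bash
python3 - <<'E'
from h import *
go((.4475,-.0946,.069),Rtool(-.691,0))
E
```

```text
t [-0.0496 -0.0105  0.4497] r [0.0013 0.0028 0.0022] rows>=3.3 now [ 0.4367 -0.0824  0.2038] t= 3.5 q [ 0.17  0.05 -0.21  0.   -1.3  -2.43]
```

```bash
python3 -m jog '[{"rx":0.001,"ry":0.003,"rz":0.002,"tx":-0.05,"ty":-0.0105,"tz":0.1,"grip":-1},{"rx":0.001,"ry":0.003,"rz":0.002,"tx":-0.05,"ty":-0.0105,"tz":0.2,"grip":-1},{"rx":0.001,"ry":0.003,"rz":0.002,"tx":-0.05,"ty":-0.0105,"tz":0.3,"grip":-1},{"rx":0.001,"ry":0.003,"rz":0.002,"tx":-0.05,"ty":-0.0105,"tz":0.4,"grip":-1},{"rx":0.001,"ry":0.003,"rz":0.002,"tx":-0.05,"ty":-0.0105,"tz":0.45,"grip":-1},{"rx":0.001,"ry":0.003,"rz":0.002,"tx":-0.05,"ty":-0.0105,"tz":0.45,"grip":-1},{"rx":0.001,"ry":0.003,"rz":0.002,"tx":-0.05,"ty":-0.0105,"tz":0.45,"grip":-1}]'; python3 - <<'E'
from h import *
go((.4475,-.0946,.069),Rtool(-.691,0))
E
```

```text
t: 4.08
tcp_pos: [0.4477, -0.0962, 0.0682]
eef_rot: [-3.14, -0.003, 2.447]
force: [0.8, -0.6, 0.4]
gripper_width: 0.997
grip_force: 0.0
t [ 0.0038  0.0037 -0.0025] r [-0.0004 -0.001  -0.0011] rows>=0.0 now [ 0.4477 -0.0962  0.0682] t= 4.08 q [ 0.13  0.2  -0.41 -0.   -0.97 -2.4 ]
```

Next I'll close on the handle.

```bash
python3 -m jog '[{"rx":0,"ry":0,"rz":0,"tx":0,"ty":0.003,"tz":0,"grip":1},{"rx":0,"ry":0,"rz":0,"tx":0,"ty":0.003,"tz":0,"grip":1},{"rx":0,"ry":0,"rz":0,"tx":0,"ty":0.003,"tz":0,"grip":1},{"rx":0,"ry":0,"rz":0,"tx":0,"ty":0.003,"tz":0,"grip":1},{"rx":0,"ry":0,"rz":0,"tx":0,"ty":0.003,"tz":0,"grip":1},{"rx":0,"ry":0,"rz":0,"tx":0,"ty":0.003,"tz":0,"grip":1},{"rx":0,"ry":0,"rz":0,"tx":0,"ty":0.003,"tz":0,"grip":1},{"rx":0,"ry":0,"rz":0,"tx":0,"ty":0.003,"tz":0,"grip":1},{"rx":0,"ry":0,"rz":0,"tx":0,"ty":0.003,"tz":0,"grip":1},{"rx":0,"ry":0,"rz":0,"tx":0,"ty":0.003,"tz":0,"grip":1}]'
```

```text
t: 4.92
tcp_pos: [0.4485, -0.0948, 0.0678]
eef_rot: [-3.14, -0.004, 2.446]
force: [-1.6, 1.3, 1.7]
gripper_width: 0.15
grip_force: 62.3
```

```bash
python3 -m jog '[{"rx":0,"ry":0,"rz":0,"tx":0,"ty":0,"tz":-0.03,"grip":1},{"rx":0,"ry":0,"rz":0,"tx":0,"ty":0,"tz":-0.08,"grip":1},{"rx":0,"ry":0,"rz":0,"tx":0,"ty":0,"tz":-0.14,"grip":1},{"rx":0,"ry":0,"rz":0,"tx":0,"ty":0,"tz":-0.2,"grip":1},{"rx":0,"ry":0,"rz":0,"tx":0,"ty":0,"tz":-0.25,"grip":1},{"rx":0,"ry":0,"rz":0,"tx":0,"ty":0,"tz":-0.28,"grip":1},{"rx":0,"ry":0,"rz":0,"tx":0,"ty":0,"tz":-0.3,"grip":1},{"rx":0,"ry":0,"rz":0,"tx":0,"ty":0,"tz":-0.3,"grip":1},{"rx":0,"ry":0,"rz":0,"tx":0,"ty":0,"tz":-0.3,"grip":1}]'; python3 - <<'E'
from h import *
import pickle
s=monitor.sense()
for n in("top","side","wrist"):
    im,c=snap(n,f"pics/l_{n}.png"); pickle.dump(c,open(f"l_{n}.pkl","wb"))
R0=Rot.from_euler("xyz",s["eef_rot"]).as_matrix(); g=s["tcp_pos"]-R0[:,2]*.019
h=-R0[:,0]; b=g+h*.147+np.array([0,0,.01]); print("grip",g.round(4),"exp bail",b.round(4),s["force"],s["moment"])
cw=[]
for n in("top","side"):
    c=get_calibration(n); p=proj(c,b); print(n,p.round(1)); x,y=(p-35).astype(int)
    cw.append(cv2.resize(cv2.imread(f"pics/l_{n}.png")[y:y+70,x:x+70],(400,400),interpolation=cv2.INTER_CUBIC)); print(n,"origin",x,y,"scale 5.714")
cv2.imwrite("pics/l_c.png",np.hstack(cw))
E
```

```text
t: 5.67
tcp_pos: [0.4485, -0.0948, 0.1571]
eef_rot: [-3.139, -0.005, 2.446]
force: [-0.1, 0.5, -2.1]
gripper_width: 0.147
grip_force: 61.8
grip [ 0.4486 -0.0948  0.1761] exp bail [ 0.5614 -0.189   0.1854] [-0.10848219  0.48123115 -2.08944964] [0.15023722 0.18327596 0.02794405]
top [388.6 229.1]
top origin 353 194 scale 5.714
side [318.  171.3]
side origin 282 136 scale 5.714
```

View pics/l_c.png

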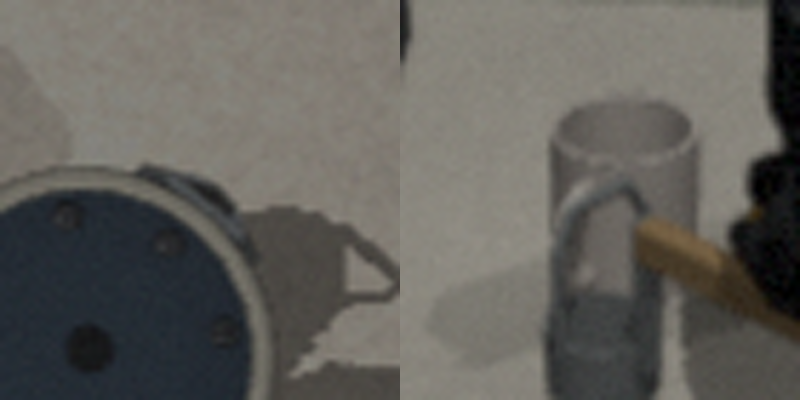

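In the side view the bail's top is at about (318,169) in the full image, against (318,171) expected, so the pot hasn't drooped in the grip. I'll carry it round to the front of the opening in two moves.

```bash
cat >> h.py <<'E'
B=np.array([-.1459,0,-.0302]) # bail in tool frame
def gobail(p,tilt,yaw=None):
    yaw=CY if yaw is None else yaw
    R=Rtool(yaw,tilt); go(cab2w(p)-R@B,R)
def bail():
    s=monitor.sense(); R=Rot.from_euler("xyz",s["eef_rot"]).as_matrix(); b=w2cab(s["tcp_pos"]+R@B)
    h=Rc().T@(-R[:,0]); print("bail cab",b.round(4),"tilt",np.arcsin(h[2]).round(3),"yaw err",np.arctan2(h[1],h[0]).round(3),"F cab",(Rc().T@s["force"]).round(1),"M",s["moment"].round(2),"t",round(s["t"],2))
E
python3 - <<'E'
from h import *
bail(); go((.38,-.04,.157),Rtool(-.26,0)); gobail((-.06,0,.14),0)
E
```

```text
bail cab [-0.0568 -0.2586  0.1861] tilt -0.005 yaw err -0.86 F cab [ 0.7 -0.4 -1.2] M [0.11 0.08 0.01] t 5.82
t [ 0.2916 -0.0052  0.0004] r [-0.0006 -0.0019 -0.1386] rows>=3.5 now [ 0.4482 -0.0949  0.1567] t= 5.82 q [ 0.13  0.12 -0.26 -0.   -1.2  -2.4 ]
t [0.4898 0.186  0.1582] r [-2.000e-04 -2.100e-03 -2.739e-01] rows>=6.9 now [ 0.4482 -0.0949  0.1567] t= 5.82 q [ 0.13  0.12 -0.26 -0.   -1.2  -2.4 ]
```

```bash
python3 -m jog '[{"rx":0,"ry":0,"rz":-0.025,"tx":0.07,"ty":0,"tz":0,"grip":1},{"rx":0,"ry":0,"rz":-0.055,"tx":0.15,"ty":0,"tz":0,"grip":1},{"rx":0,"ry":0,"rz":-0.085,"tx":0.22,"ty":0,"tz":0,"grip":1},{"rx":0,"ry":0,"rz":-0.115,"tx":0.28,"ty":0.01,"tz":0.01,"grip":1},{"rx":0,"ry":0,"rz":-0.145,"tx":0.33,"ty":0.04,"tz":0.03,"grip":1},{"rx":0,"ry":0,"rz":-0.18,"tx":0.38,"ty":0.08,"tz":0.06,"grip":1},{"rx":0,"ry":0,"rz":-0.215,"tx":0.42,"ty":0.12,"tz":0.09,"grip":1},{"rx":0,"ry":0,"rz":-0.245,"tx":0.46,"ty":0.16,"tz":0.12,"grip":1},{"rx":0,"ry":-0.002,"rz":-0.265,"tx":0.48,"ty":0.18,"tz":0.15,"grip":1},{"rx":0,"ry":-0.002,"rz":-0.274,"tx":0.49,"ty":0.186,"tz":0.158,"grip":1}]'; python3 - <<'E'
from h import *
bail(); gobail((-.06,0,.135),0); gobail((.058,0,.13),0)
E
```

```text
t: 6.65
tcp_pos: [0.3702, 0.0427, 0.1091]
eef_rot: [-3.14, -0.001, -2.972]
force: [-0.6, 1.0, -1.7]
gripper_width: 0.153
grip_force: 61.8
bail cab [-0.0605  0.0013  0.139 ] tilt -0.001 yaw err 0.005 F cab [-0.4  1.1 -1.7] M [-0.03  0.27 -0.01] t 6.65
t [-0.0018 -0.002   0.0142] r [-0.0005 -0.0004  0.0015] rows>=0.1 now [0.3702 0.0427 0.1091] t= 6.65 q [ 0.54 -0.02 -0.53  0.   -1.06 -1.94]
t [-0.3951 -0.0038  0.0303] r [-0.0005 -0.0004  0.0015] rows>=2.9 now [0.3702 0.0427 0.1091] t= 6.65 q [ 0.54 -0.02 -0.53  0.   -1.06 -1.94]
```

```bash
python3 -m jog '[{"rx":0,"ry":0,"rz":0,"tx":-0.02,"ty":-0.002,"tz":0.02,"grip":1},{"rx":0,"ry":0,"rz":0,"tx":-0.06,"ty":-0.003,"tz":0.03,"grip":1},{"rx":0,"ry":0,"rz":0,"tx":-0.1,"ty":-0.004,"tz":0.03,"grip":1},{"rx":0,"ry":0,"rz":0,"tx":-0.15,"ty":-0.004,"tz":0.03,"grip":1},{"rx":0,"ry":0,"rz":0.0015,"tx":-0.2,"ty":-0.004,"tz":0.03,"grip":1},{"rx":0,"ry":0,"rz":0.0015,"tx":-0.25,"ty":-0.004,"tz":0.03,"grip":1},{"rx":0,"ry":0,"rz":0.0015,"tx":-0.3,"ty":-0.004,"tz":0.03,"grip":1},{"rx":0,"ry":0,"rz":0.0015,"tx":-0.34,"ty":-0.004,"tz":0.03,"grip":1},{"rx":0,"ry":0,"rz":0.0015,"tx":-0.37,"ty":-0.004,"tz":0.03,"grip":1},{"rx":0,"ry":0,"rz":0.0015,"tx":-0.38,"ty":-0.004,"tz":0.03,"grip":1}]'; python3 - <<'E'
from h import *
import pickle
im,c=snap("wrist","pics/w4.png"); pickle.dump(c,open("w4.pkl","wb"))
bail(); print(proj(c,cab2w((.055,0,.13))),proj(c,cab2w((.0,0,.149))))
im,c2=snap("side","pics/s4.png"); p=proj(c2,cab2w((.06,0,.15))); print(p)
x,y=(p-50).astype(int); print(x,y); a=cv2.resize(cv2.imread("pics/s4.png")[y:y+100,x:x+100],(400,400),interpolation=cv2.INTER_CUBIC)
p=proj(c,cab2w((.04,0,.15))); b=cv2.imread("pics/w4.png"); x,y=(p-100).astype(int); y=min(y,280); print("w",x,y); b=cv2.resize(b[y:y+200,x:x+200],(400,400))
cv2.imwrite("pics/c4.png",cv2.convertScaleAbs(np.hstack([a,b]),alpha=1.3))
for p,t in(((.055,0,.158),.35),((.085,0,.158),.35)): gobail(p,t)
E
```

```text
t: 7.48
tcp_pos: [0.4856, 0.0593, 0.1015]
eef_rot: [-3.14, 0.001, -2.983]
force: [0.6, 0.9, -1.3]
gripper_width: 0.151
grip_force: 61.8
bail cab [ 0.0556 -0.0027  0.1319] tilt 0.001 yaw err -0.006 F cab [ 0.9  0.6 -1.3] M [-0.04  0.12 -0.06] t 7.53
[323.81406756 578.32880467] [324.06950706 549.29229618]
[272.64785801 247.18562005]
222 197
w 224 280
t [-0.0644  0.0063  0.0731] r [-0.0007 -0.1111 -0.0017] rows>=2.8 now [0.4844 0.0593 0.1015] t= 7.58 q [ 0.44  0.22 -0.29  0.   -1.07 -1.86]
t [-0.1644  0.0068  0.0732] r [-0.0007 -0.1111 -0.0017] rows>=2.8 now [0.4844 0.0593 0.1015] t= 7.58 q [ 0.44  0.22 -0.29  0.   -1.07 -1.86]
```

View pics/c4.png

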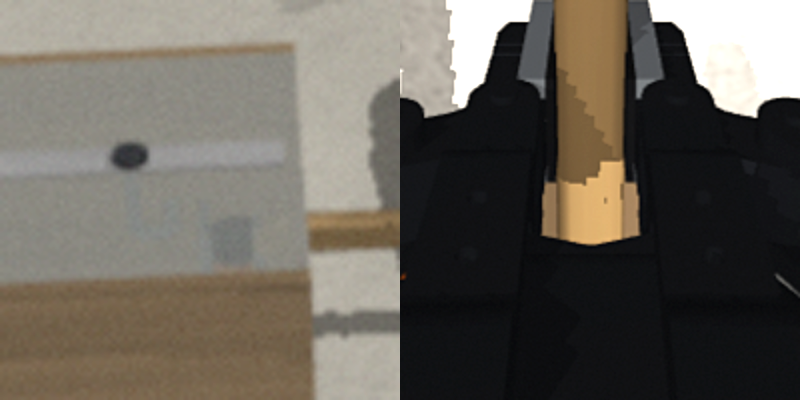

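The side crop shows the knob at (130,155), a faint hook line below it, and the pot's handle going in under the rail at (310,230). The forces are normal. Now I'll tilt nose-up and raise the bail in front of the point.

```bash
python3 -m jog '[{"rx":0,"ry":-0.015,"rz":0,"tx":-0.01,"ty":0.001,"tz":0.012,"grip":1},{"rx":0,"ry":-0.03,"rz":0,"tx":-0.017,"ty":0.002,"tz":0.022,"grip":1},{"rx":0,"ry":-0.045,"rz":0,"tx":-0.025,"ty":0.003,"tz":0.032,"grip":1},{"rx":0,"ry":-0.06,"rz":0,"tx":-0.034,"ty":0.004,"tz":0.041,"grip":1},{"rx":0,"ry":-0.075,"rz":-0.001,"tx":-0.043,"ty":0.005,"tz":0.05,"grip":1},{"rx":0,"ry":-0.09,"rz":-0.001,"tx":-0.052,"ty":0.006,"tz":0.06,"grip":1},{"rx":0,"ry":-0.1,"rz":-0.0015,"tx":-0.058,"ty":0.006,"tz":0.067,"grip":1},{"rx":0,"ry":-0.111,"rz":-0.0015,"tx":-0.064,"ty":0.006,"tz":0.073,"grip":1},{"rx":0,"ry":-0.111,"rz":-0.0015,"tx":-0.064,"ty":0.006,"tz":0.073,"grip":1}]'; python3 - <<'E'
from h import *
bail()
for p,t in(((.055,0,.158),.35),((.086,0,.158),.35)): gobail(p,t)
E
```

```text
t: 8.33
tcp_pos: [0.5003, 0.0633, 0.0788]
eef_rot: [-3.139, 0.349, -2.976]
force: [-1.4, -0.6, -2.2]
gripper_width: 0.155
grip_force: 61.8
bail cab [ 0.0521 -0.0002  0.157 ] tilt 0.349 yaw err 0.001 F cab [-1.5 -0.4 -2.2] M [-0.3   1.56 -0.06] t 8.33
t [-0.0104  0.0013  0.0009] r [-0.0007 -0.0005  0.0002] rows>=0.1 now [0.5003 0.0633 0.0788] t= 8.33 q [ 0.52  0.06 -0.7   0.26 -0.49 -2.13]
t [-0.1075  0.0013  0.0362] r [-0.0007 -0.0005  0.0002] rows>=0.8 now [0.5003 0.0633 0.0788] t= 8.33 q [ 0.52  0.06 -0.7   0.26 -0.49 -2.13]
```

```bash
python3 -m jog '[{"rx":0,"ry":0,"rz":0,"tx":0,"ty":0,"tz":0,"grip":1},{"rx":0,"ry":0,"rz":0,"tx":0,"ty":0,"tz":0,"grip":1},{"rx":0,"ry":0,"rz":0,"tx":0,"ty":0,"tz":0,"grip":1}]'; python3 -c "from h import *; bail()"; python3 -m jog '[{"rx":0,"ry":0,"rz":0,"tx":0.004,"ty":0,"tz":0.01,"grip":1},{"rx":0,"ry":0,"rz":0,"tx":0.008,"ty":0,"tz":0.02,"grip":1},{"rx":0,"ry":0,"rz":0,"tx":0.008,"ty":0,"tz":0.02,"grip":1},{"rx":0,"ry":0,"rz":0,"tx":0.008,"ty":0,"tz":0.02,"grip":1}]'; python3 -c "from h import *; bail()"
```

```text
t: 8.58
tcp_pos: [0.5035, 0.0648, 0.0806]
eef_rot: [-3.14, 0.351, -2.976]
force: [0.4, -1.0, -1.5]
gripper_width: 0.154
grip_force: 61.8
bail cab [0.0553 0.0007 0.1592] tilt 0.351 yaw err 0.001 F cab [ 0.2 -1.  -1.5] M [-0.15  1.37  0.02] t 8.58
t: 8.92
tcp_pos: [0.5025, 0.0644, 0.0731]
eef_rot: [-3.139, 0.349, -2.976]
force: [-1.0, -0.1, -1.5]
gripper_width: 0.15
grip_force: 61.8
bail cab [0.0544 0.0005 0.1514] tilt 0.349 yaw err 0.001 F cab [-1.   0.  -1.5] M [-0.13  1.34  0.02] t 8.92
```

The moment doesn't change with height, so it comes only from the gripper's tilt and nothing is touching. I'll raise again and go forward over the point.

```bash
python3 -c "
from h import *
gobail((.055,0,.1585),.35);gobail((.07,0,.1585),.35);gobail((.086,0,.1585),.35)"
```

```text
t [-0.0102 -0.0009 -0.0213] r [-0.0006 -0.0002  0.0003] rows>=0.2 now [0.5025 0.0644 0.0731] t= 8.92 q [ 0.52  0.08 -0.71  0.27 -0.47 -2.14]
t [-0.0572 -0.0009 -0.0042] r [-0.0006 -0.0002  0.0003] rows>=0.4 now [0.5025 0.0644 0.0731] t= 8.92 q [ 0.52  0.08 -0.71  0.27 -0.47 -2.14]
t [-0.1073 -0.0009  0.0141] r [-0.0006 -0.0002  0.0003] rows>=0.8 now [0.5025 0.0644 0.0731] t= 8.92 q [ 0.52  0.08 -0.71  0.27 -0.47 -2.14]
```

```bash
python3 -m jog '[{"rx":0,"ry":0,"rz":0,"tx":-0.005,"ty":-0.001,"tz":-0.012,"grip":1},{"rx":0,"ry":0,"rz":0,"tx":-0.01,"ty":-0.001,"tz":-0.021,"grip":1},{"rx":0,"ry":0,"rz":0,"tx":-0.01,"ty":-0.001,"tz":-0.021,"grip":1},{"rx":0,"ry":0,"rz":0,"tx":-0.025,"ty":-0.001,"tz":-0.016,"grip":1},{"rx":0,"ry":0,"rz":0,"tx":-0.04,"ty":-0.001,"tz":-0.01,"grip":1},{"rx":0,"ry":0,"rz":0,"tx":-0.057,"ty":-0.001,"tz":-0.004,"grip":1},{"rx":0,"ry":0,"rz":0,"tx":-0.057,"ty":-0.001,"tz":-0.004,"grip":1}]'; python3 -c "
from h import *
bail();gobail((.078,0,.1585),.35);gobail((.086,0,.1585),.35)"
```

```text
t: 9.5
tcp_pos: [0.5195, 0.0673, 0.0808]
eef_rot: [-3.14, 0.351, -2.975]
force: [-0.4, 1.9, -0.6]
gripper_width: 0.154
grip_force: 61.8
bail cab [0.0715 0.0006 0.1593] tilt 0.351 yaw err 0.001 F cab [-0.1  2.  -0.6] M [-0.16  1.33 -0.02] t 9.5
t [-0.0193 -0.0011  0.0094] r [-0.0005  0.0003  0.0004] rows>=0.2 now [0.5195 0.0673 0.0808] t= 9.5 q [ 0.5   0.1  -0.65  0.24 -0.5  -2.1 ]
t [-0.0444 -0.0011  0.0186] r [-0.0005  0.0003  0.0004] rows>=0.3 now [0.5195 0.0673 0.0808] t= 9.5 q [ 0.5   0.1  -0.65  0.24 -0.5  -2.1 ]
```

```bash
python3 -m jog '[{"rx":0,"ry":0,"rz":0,"tx":-0.01,"ty":-0.001,"tz":0.005,"grip":1},{"rx":0,"ry":0,"rz":0,"tx":-0.019,"ty":-0.001,"tz":0.009,"grip":1},{"rx":0,"ry":0,"rz":0,"tx":-0.028,"ty":-0.001,"tz":0.013,"grip":1},{"rx":0,"ry":0,"rz":0,"tx":-0.036,"ty":-0.001,"tz":0.016,"grip":1},{"rx":0,"ry":0,"rz":0,"tx":-0.043,"ty":-0.001,"tz":0.018,"grip":1},{"rx":0,"ry":0,"rz":0,"tx":-0.043,"ty":-0.001,"tz":0.018,"grip":1},{"rx":0,"ry":0,"rz":0,"tx":-0.043,"ty":-0.001,"tz":0.018,"grip":1}]'; python3 -c "
from h import *
bail();gobail((.0855,0,.152),.35);gobail((.0855,0,.146),.35)"
```

```text
t: 10.08
tcp_pos: [0.532, 0.0688, 0.0799]
eef_rot: [-3.14, 0.35, -2.976]
force: [0.0, -0.4, 0.3]
gripper_width: 0.152
grip_force: 61.8
bail cab [ 0.0842 -0.      0.1583] tilt 0.35 yaw err 0.001 F cab [-0.1 -0.4  0.3] M [-0.24  1.37 -0.02] t 10.08
t [0.0032 0.0006 0.0211] r [-0.0005  0.0001  0.0003] rows>=0.2 now [0.532  0.0688 0.0799] t= 10.08 q [ 0.49  0.12 -0.62  0.23 -0.51 -2.08]
t [0.0101 0.0007 0.0399] r [-0.0005  0.0001  0.0003] rows>=0.3 now [0.532  0.0688 0.0799] t= 10.08 q [ 0.49  0.12 -0.62  0.23 -0.51 -2.08]
```

```bash
python3 -m jog '[{"rx":0,"ry":0,"rz":0,"tx":0.001,"ty":0,"tz":0.008,"grip":1},{"rx":0,"ry":0,"rz":0,"tx":0.002,"ty":0,"tz":0.015,"grip":1},{"rx":0,"ry":0,"rz":0,"tx":0.003,"ty":0,"tz":0.021,"grip":1},{"rx":0,"ry":0,"rz":0,"tx":0.005,"ty":0,"tz":0.027,"grip":1},{"rx":0,"ry":0,"rz":0,"tx":0.007,"ty":0,"tz":0.032,"grip":1},{"rx":0,"ry":0,"rz":0,"tx":0.007,"ty":0,"tz":0.032,"grip":1},{"rx":0,"ry":0,"rz":0,"tx":0.007,"ty":0,"tz":0.032,"grip":1}]'; python3 -c "
from h import *
bail();gobail((.0855,0,.144),.35);gobail((.0855,0,.138),.35)"
```

```text
t: 10.67
tcp_pos: [0.5332, 0.069, 0.07]
eef_rot: [-3.14, 0.35, -2.975]
force: [-0.1, -0.1, -1.0]
gripper_width: 0.149
grip_force: 61.8
bail cab [ 0.0854 -0.      0.1484] tilt 0.35 yaw err 0.001 F cab [-0.1 -0.1 -1. ] M [-0.2   1.35  0.01] t 10.67
t [0.0046 0.0009 0.0139] r [-0.0005 -0.      0.0003] rows>=0.1 now [0.5332 0.069  0.07  ] t= 10.67 q [ 0.49  0.14 -0.63  0.24 -0.48 -2.09]
t [0.0115 0.0009 0.0327] r [-0.0005 -0.      0.0003] rows>=0.2 now [0.5332 0.069  0.07  ] t= 10.67 q [ 0.49  0.14 -0.63  0.24 -0.48 -2.09]
```

```bash
python3 -m jog '[{"rx":0,"ry":0,"rz":0,"tx":0.002,"ty":0,"tz":0.007,"grip":1},{"rx":0,"ry":0,"rz":0,"tx":0.005,"ty":0.001,"tz":0.014,"grip":1},{"rx":0,"ry":0,"rz":0,"tx":0.007,"ty":0.001,"tz":0.02,"grip":1},{"rx":0,"ry":0,"rz":0,"tx":0.009,"ty":0.001,"tz":0.026,"grip":1},{"rx":0,"ry":0,"rz":0,"tx":0.009,"ty":0.001,"tz":0.026,"grip":1},{"rx":0,"ry":0,"rz":0,"tx":0.009,"ty":0.001,"tz":0.026,"grip":1}]'; python3 -c "
from h import *
bail();gobail((.0855,0,.137),.35);gobail((.0855,0,.138),.2);gobail((.0855,0,.138),.0)"
```

```text
t: 11.17
tcp_pos: [0.5333, 0.0693, 0.0617]
eef_rot: [-3.14, 0.35, -2.975]
force: [0.1, -0.7, -0.5]
gripper_width: 0.153
grip_force: 61.8
bail cab [0.0855 0.0003 0.1401] tilt 0.35 yaw err 0.001 F cab [-0.  -0.8 -0.5] M [-0.23  1.35  0.02] t 11.17
t [ 0.0036 -0.0001  0.0097] r [-0.0005 -0.      0.0004] rows>=0.1 now [0.5333 0.0693 0.0617] t= 11.17 q [ 0.49  0.15 -0.65  0.26 -0.45 -2.11]
t [ 0.0121 -0.0003 -0.0672] r [-0.0005  0.0477  0.0003] rows>=1.2 now [0.5333 0.0693 0.0617] t= 11.17 q [ 0.49  0.15 -0.65  0.26 -0.45 -2.11]
t [ 0.0075 -0.0004 -0.1663] r [-0.0006  0.1114  0.0003] rows>=2.8 now [0.5333 0.0693 0.0617] t= 11.17 q [ 0.49  0.15 -0.65  0.26 -0.45 -2.11]
```

```bash
python3 -m jog '[{"rx":0,"ry":0.012,"rz":0,"tx":0.003,"ty":0,"tz":-0.016,"grip":1},{"rx":0,"ry":0.024,"rz":0,"tx":0.006,"ty":0,"tz":-0.034,"grip":1},{"rx":0,"ry":0.036,"rz":0,"tx":0.009,"ty":0,"tz":-0.052,"grip":1},{"rx":0,"ry":0.048,"rz":0,"tx":0.011,"ty":0,"tz":-0.07,"grip":1},{"rx":0,"ry":0.06,"rz":0,"tx":0.012,"ty":0,"tz":-0.089,"grip":1},{"rx":0,"ry":0.074,"rz":0,"tx":0.012,"ty":0,"tz":-0.111,"grip":1},{"rx":0,"ry":0.088,"rz":0,"tx":0.011,"ty":0,"tz":-0.133,"grip":1},{"rx":0,"ry":0.1,"rz":0,"tx":0.01,"ty":0,"tz":-0.152,"grip":1},{"rx":0,"ry":0.111,"rz":0,"tx":0.0075,"ty":0,"tz":-0.169,"grip":1},{"rx":0,"ry":0.111,"rz":0,"tx":0.0075,"ty":0,"tz":-0.169,"grip":1}]'; python3 -c "
from h import *
bail();gobail((.0855,0,.137),0);gobail((.0855,0,.133),.0)"
```

```text
t: 12.0
tcp_pos: [0.5149, 0.0664, 0.1092]
eef_rot: [-3.14, 0.001, -2.976]
force: [-1.4, 1.0, -1.0]
gripper_width: 0.152
grip_force: 61.7
bail cab [0.0861 0.0003 0.1395] tilt 0.001 yaw err 0.0 F cab [-1.2  1.3 -1. ] M [0.04 0.38 0.03] t 12.0
t [ 0.0021 -0.0008  0.0081] r [-0.0005  0.0002  0.0001] rows>=0.1 now [0.5149 0.0664 0.1092] t= 12.0 q [ 0.43  0.27 -0.2   0.   -1.11 -1.84]
t [ 0.0021 -0.0008  0.0214] r [-0.0005  0.0002  0.0001] rows>=0.2 now [0.5149 0.0664 0.1092] t= 12.0 q [ 0.43  0.27 -0.2   0.   -1.11 -1.84]
```

Level now and still free. I'll lower slowly towards the seat, watching the force.

```bash
python3 -m jog '[{"rx":0,"ry":0,"rz":0,"tx":0,"ty":0,"tz":0.004,"grip":1},{"rx":0,"ry":0,"rz":0,"tx":0.001,"ty":0,"tz":0.008,"grip":1},{"rx":0,"ry":0,"rz":0,"tx":0.002,"ty":0,"tz":0.01,"grip":1},{"rx":0,"ry":0,"rz":0,"tx":0.002,"ty":0,"tz":0.01,"grip":1},{"rx":0,"ry":0,"rz":0,"tx":0.002,"ty":0,"tz":0.01,"grip":1}]'; python3 -c "
from h import *
bail()"; python3 -m jog '[{"rx":0,"ry":0,"rz":0,"tx":0,"ty":0,"tz":0.004,"grip":1},{"rx":0,"ry":0,"rz":0,"tx":0,"ty":0,"tz":0.006,"grip":1},{"rx":0,"ry":0,"rz":0,"tx":0,"ty":0,"tz":0.006,"grip":1},{"rx":0,"ry":0,"rz":0,"tx":0,"ty":0,"tz":0.006,"grip":1}]'; python3 -c "
from h import *
bail()"
```

```text
t: 12.42
tcp_pos: [0.5133, 0.0661, 0.1057]
eef_rot: [-3.14, 0.002, -2.976]
force: [0.6, -0.4, -1.4]
gripper_width: 0.154
grip_force: 61.7
bail cab [0.0844 0.0003 0.1362] tilt 0.002 yaw err 0.001 F cab [ 0.5 -0.5 -1.4] M [-0.02  0.13 -0.05] t 12.42
t: 12.75
tcp_pos: [0.5136, 0.0661, 0.104]
eef_rot: [-3.14, 0.002, -2.976]
force: [-0.4, -0.2, -1.2]
gripper_width: 0.155
grip_force: 61.8
bail cab [0.0847 0.0003 0.1345] tilt 0.002 yaw err 0.0 F cab [-0.4 -0.1 -1.2] M [ 0.01  0.18 -0.01] t 12.75
```

```bash
for i in 1 2; do python3 -m jog '[{"rx":0,"ry":0,"rz":0,"tx":0,"ty":0,"tz":0.003,"grip":1},{"rx":0,"ry":0,"rz":0,"tx":0,"ty":0,"tz":0.005,"grip":1},{"rx":0,"ry":0,"rz":0,"tx":0,"ty":0,"tz":0.005,"grip":1},{"rx":0,"ry":0,"rz":0,"tx":0,"ty":0,"tz":0.005,"grip":1}]' >/dev/null; python3 -c "
from h import *
bail()"; done
```

```text
bail cab [0.0849 0.0003 0.1333] tilt 0.002 yaw err 0.001 F cab [-0.9  0.9  0.8] M [0.01 0.11 0.05] t 13.08
bail cab [0.0851 0.0003 0.132 ] tilt 0.003 yaw err 0.001 F cab [-1.8 -0.1  3.9] M [0.06 0.03 0.04] t 13.42
```

Contact came at bail height ≈0.1335, the predicted seat height, with about 4 N upward. I'll ease off 1 mm and open the fingers a little.

```bash
python3 -m jog '[{"rx":0,"ry":0,"rz":0,"tx":0,"ty":0,"tz":-0.003,"grip":1},{"rx":0,"ry":0,"rz":0,"tx":0,"ty":0,"tz":-0.003,"grip":1},{"rx":0,"ry":0,"rz":0,"tx":0,"ty":0,"tz":-0.003,"grip":1},{"rx":0,"ry":0,"rz":0,"tx":0,"ty":0,"tz":-0.003,"grip":0.55},{"rx":0,"ry":0,"rz":0,"tx":0,"ty":0,"tz":-0.003,"grip":0.45},{"rx":0,"ry":0,"rz":0,"tx":0,"ty":0,"tz":-0.003,"grip":0.35},{"rx":0,"ry":0,"rz":0,"tx":0,"ty":0,"tz":-0.003,"grip":0.25},{"rx":0,"ry":0,"rz":0,"tx":0,"ty":0,"tz":-0.003,"grip":0.25},{"rx":0,"ry":0,"rz":0,"tx":0,"ty":0,"tz":-0.003,"grip":0.25},{"rx":0,"ry":0,"rz":0,"tx":0,"ty":0,"tz":-0.003,"grip":0.25}]'; python3 - <<'E'
from h import *
bail()
im,c=snap("wrist","pics/w5.png"); im2,c2=snap("side","pics/s5.png")
p=proj(c2,cab2w((-.02,0,.13)));x,y=(p-50).astype(int); print(x,y)
a=cv2.resize(cv2.imread("pics/s5.png")[y:y+100,x:x+100],(400,400),interpolation=cv2.INTER_CUBIC)
b=cv2.resize(cv2.imread("pics/w5.png")[280:480,220:420],(400,400))
cv2.imwrite("pics/c5.png",cv2.convertScaleAbs(np.hstack([a,b]),alpha=1.3))
E
```

```text
t: 14.25
tcp_pos: [0.5135, 0.0661, 0.1018]
eef_rot: [-3.14, 0.001, -2.976]
force: [0.2, -0.5, -0.8]
gripper_width: 0.375
grip_force: 0.0
bail cab [0.0846 0.0003 0.1322] tilt 0.001 yaw err 0.0 F cab [ 0.1 -0.5 -0.8] M [0.04 0.   0.03] t 14.25
259 202
```

View pics/c5.png

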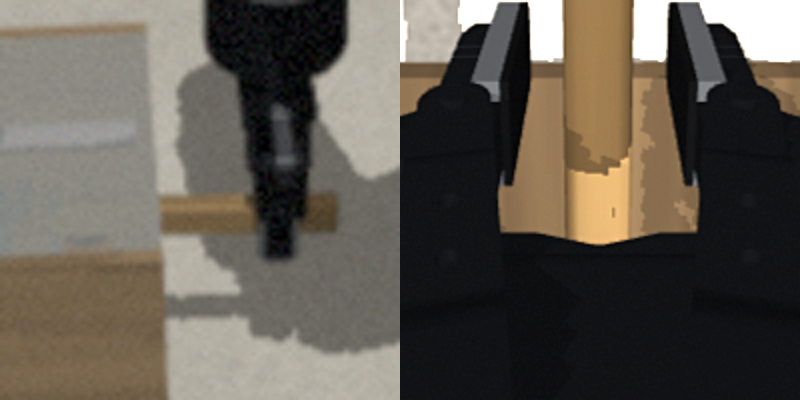

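With the fingers open, the handle stays level: its crop pixels run from (165,212) to (335,212), with a gap on both sides in the wrist view. So the pot hangs from the hook. I'll withdraw straight up.

```bash
python3 -m jog '[{"rx":0,"ry":0,"rz":0,"tx":0,"ty":0,"tz":0,"grip":-0.1},{"rx":0,"ry":0,"rz":0,"tx":0,"ty":0,"tz":0,"grip":-0.1},{"rx":0,"ry":0,"rz":0,"tx":0,"ty":0,"tz":-0.04,"grip":-0.1},{"rx":0,"ry":0,"rz":0,"tx":0,"ty":0,"tz":-0.09,"grip":-0.1},{"rx":0,"ry":0,"rz":0,"tx":0,"ty":0,"tz":-0.15,"grip":-0.1},{"rx":0,"ry":0,"rz":0,"tx":0,"ty":0,"tz":-0.22,"grip":-0.1},{"rx":0,"ry":0,"rz":0,"tx":0.05,"ty":0,"tz":-0.3,"grip":-0.1},{"rx":0,"ry":0,"rz":0,"tx":0.15,"ty":0,"tz":-0.38,"grip":-0.1},{"rx":0,"ry":0,"rz":0,"tx":0.28,"ty":0,"tz":-0.45,"grip":-0.1},{"rx":0,"ry":0,"rz":0,"tx":0.4,"ty":0,"tz":-0.5,"grip":-0.1}]'; python3 -m jog '[{"rx":0,"ry":0,"rz":0,"tx":0,"ty":0,"tz":0,"grip":-0.1},{"rx":0,"ry":0,"rz":0,"tx":0,"ty":0,"tz":0,"grip":-0.1},{"rx":0,"ry":0,"rz":0,"tx":0,"ty":0,"tz":0,"grip":-0.1},{"rx":0,"ry":0,"rz":0,"tx":0,"ty":0,"tz":0,"grip":-0.1},{"rx":0,"ry":0,"rz":0,"tx":0,"ty":0,"tz":0,"grip":-0.1},{"rx":0,"ry":0,"rz":0,"tx":0,"ty":0,"tz":0,"grip":-0.1},{"rx":0,"ry":0,"rz":0,"tx":0,"ty":0,"tz":0,"grip":-0.1},{"rx":0,"ry":0,"rz":0,"tx":0,"ty":0,"tz":0,"grip":-0.1},{"rx":0,"ry":0,"rz":0,"tx":0,"ty":0,"tz":0,"grip":-0.1},{"rx":0,"ry":0,"rz":0,"tx":0,"ty":0,"tz":0,"grip":-0.1}]'; python3 - <<'E'
from h import *
import time
def box(im):
    m=cv2.inRange(cv2.cvtColor(im,cv2.COLOR_RGB2HSV),(8,90,70),(25,255,255)); k=np.zeros_like(m); k[240:275,300:350]=m[240:275,300:350]
    ct=max(cv2.findContours(k,0,1)[0],key=cv2.contourArea); return np.round(cv2.minAreaRect(ct),1) if 0 else cv2.minAreaRect(ct)
im,c=snap("side","pics/s6.png"); print(box(im))
im,c=snap("side","pics/s7.png"); print(box(im), proj(c,cab2w((-.0995,0,.124))),proj(c,cab2w((0,0,.124))))
a=cv2.resize(cv2.imread("pics/s7.png")[190:310,230:370],(700,600),interpolation=cv2.INTER_CUBIC); cv2.imwrite("pics/c6.png",a)
E
```

```text
t: 15.18
tcp_pos: [0.3942, 0.0463, 0.2528]
eef_rot: [-3.14, 0.003, -2.977]
force: [-1.0, 0.9, 2.3]
gripper_width: 0.552
grip_force: 0.0
t: 16.02
tcp_pos: [0.395, 0.0465, 0.2516]
eef_rot: [-3.14, 0.001, -2.976]
force: [0.1, 0.1, 0.5]
gripper_width: 0.547
grip_force: 0.0
((320.9999694824219, 256.0), (41.99999237060547, 7.999999046325684), -0.0)
((320.9999694824219, 256.0), (41.99999237060547, 7.999999046325684), -0.0) [345.77622911 253.28227949] [300.62547852 255.41936181]
```

View pics/c6.png

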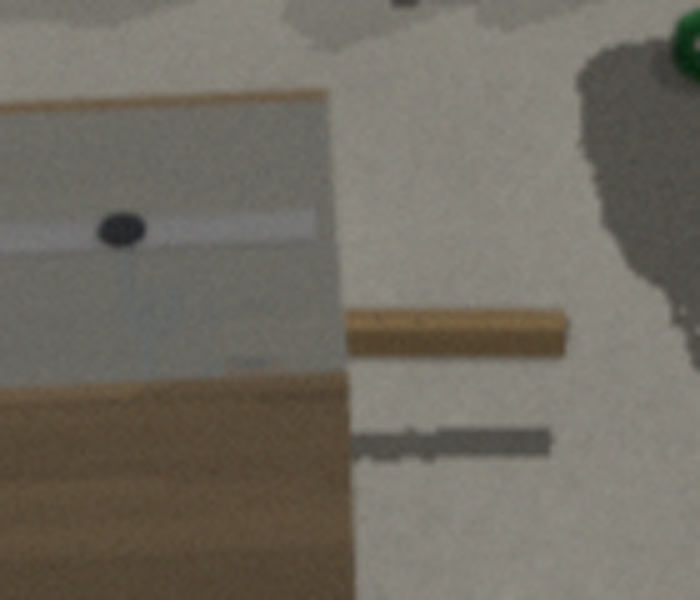

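The handle hangs free and still, running level from (345,332) to (565,335) in the crop. It sits the same in two successive frames and the arm is clear, so I'll hand it in.

```bash
python3 -c "
from h import *
print(order.close_job())"
```

```text
the job is handed in; nothing more can be done
None
```

The pot is hanging by its bail on the cabinet hook, near level and at rest with the arm well clear, and the job was handed in at about 16 s of the 72 s allowed; no verdict came back.

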